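# Set the click stop of the sealing jig and push the gift box up to it

## Robot

A 6-joint arm with a two-finger parallel gripper is mounted at the origin on a cart in front of the work surface, level with it; the furniture and walls round the work are solid. World frame = base frame: x ahead of the robot, y to its left, z up, the work surface at z = 0. Lengths are in m, angles in rad, forces in N, time in s.
With the tool pointing down it reaches from about 0.325 to 0.75 m from the base axis. Payload 7.6 kg.
Tool frame: the origin (TCP) lies on the mounting face of the last link; the fingertips stand 173 mm ahead of it and the grasp point (between the pads) lies 155 mm ahead of it (env.pinch_z is the distance from the TCP to the grasp point, in m); z points along the fingers, y is the line along which they close (so a half turn about z gives the same grasp; the last joint's range is limited). The gripper opens to 85 mm and grips with 20 to 120 N. Pads are 22 mm wide; open, the fingers measure 114 mm over their backs; the gripper's body (76 mm by 85 mm) begins 54 mm behind the grasp point. The pads swing forward as they close: fully open they stand 13 mm farther back than shut.
Start: joints at [-1.351, 0.052, 1.401, -0, 1.689, -0.07], TCP at [0.15, -0.503, 0.405] pointing down, gripper open.
Joint ranges: [-2.9, 2.9], [-0.91, 2.17], [0.12, 2.37], [-1.06, 4.2], [0.26, 2.73], [-2.93, 2.93]. Speed limits (rad/s): [2.57, 2.57, 3.01, 3.14, 3.14, 3.14].

## Interface

Orientations are given as a unit quaternion [x, y, z, w].
In Python, from workcell import env gives the robot as it stands. Calls block until the motion is done:
- env.reach(position, orientation): joint-space move of the TCP to a pose.
- env.move_l(position, orientation=None, max_speed=0.15, contact_N=None): straight line of the TCP; orientation=None keeps the orientation; max_speed is the mean speed in m/s. With contact_N (N) it stops when the force on the tool has changed by that much, and returns True; else False.
- env.goto_joints(angles): joint-space move.
- env.open_gripper() and env.grasp(squeeze=None): open the fingers fully, or close them until they stop; squeeze is the grip in N (None keeps the last).
- env.hold(seconds).
- env.inverse_kinematics(position, orientation): joint angles nearest the present ones, or None.
- env.get_state(): the state.
- env.get_image(name): name is "scene" or "top"; returns the picture (480x640x3 uint8, red, green, blue); there is no depth.
- env.calibration(name): a dict with "vfov" (degrees; the focal length in pixels is half the picture's height over the tangent of half this angle, whatever the lens; pixels are square), "cx", "cy" (the principal point, pixels), "k1" (the pictures are not rectified: a ray, as slopes to the right and down, at radius r is drawn at 1 + k1 r^2 times it, then the intrinsics apply), "world_to_cam" (4x4, takes a point from world to camera coordinates). Camera axes: x right, y up, looking along -z (the intrinsics and any distortion apply to the point x, -y, -z); pixel columns grow to the right and rows downward; lengths in m; the calibration is good to about 2 mm. A picture is of the moment at which its call begins. calibration takes no time and is no camera call.
A pose or a line that the arm cannot do raises env.Unreachable and nothing moves.
- env.finish_job(): hands the job in; it is judged then, once.
The state is a dict: "time_s": time; "q": joint angles; "qd": joint speeds; "joint_torque": joint torques, N m; "tcp_pos": TCP position; "orientation": TCP orientation; "contact_force": force on the tool from outside, world axes, zero at the start; "moment": the same for the moment, N m; "finger_gap": opening from 0.0 (shut) to 1.0 (fully open); "grip_force": force on a finger pad.
Only numpy, scipy, OpenCV 4.12 (cv2) and the standard library are available. Lean on these libraries where they do the work, as an engineer would, in place of code of your own. Each camera call takes 0.05 s, during which the arm holds its last target. There are 200 camera calls.

## Task

Set the sealing jig for the gift box in its channel with the fingertips, gripping and lifting nothing: push the sliding stop left along its rail until it clicks into the notch for that box (yellow dot: square light-brown box; blue dot: long dark-brown box; red: a larger size). Then gently push the box right along the channel until it rests against the stop, middle at the centre mark and the stop still clicked in. Leave the box waiting on the right end of the board, and everything else, where it is.

Things in the scene. Friction and masses are not known exactly. Their poses are not given: they have to be found in the camera images.
- jig: Sealing jig, fixed: wooden board 6 mm thick with an aluminium lip in front and a notched aluminium rail behind. Frame: x away from the robot, y along the rail to the left, z up, origin on the counter under the centre mark. Board x -57..51, y -345..155 mm; lip x -55..-45, top z 18; rail x 25..49, top z 22; lip and rail run y -185..155. The other box waits on the board right of y -187.
- centre_mark (a point): Channel floor (jig x -10, y 0, z 6 mm), where a thin black line with arrow heads on lip and rail crosses the channel. The channel between lip and rail is 70 mm wide, centred on jig x -10, open at its left end (y 155). Steel end blocks stand on the rail at jig y 18..26 (top z 26) and y -187..-175 (top z 32).
- stop (a joint): Travel of the stop, m: 0 = parked right, grows to the left (jig +y), limit 0.155; its middle is at jig y = -0.155 + value. Starts at 0 to 0.05. A sprung roller drops into rail notches at 0.084 (red), 0.101 (blue), 0.118 (yellow). Plain rail: 1 to 2 N. 3 to 4 mm before a notch centre the roller pulls the stop in by itself (push force falls to nothing); leaving a notch either way takes 10 to 13 N.
- stop_plate (a point): Middle of the top edge of the stop's upright dark thumb plate (jig x 38, z 63 mm). The plate is 20 mm (x) by 8 mm (y), z 37..63, on the black carriage block, 26 mm (x) by 30 mm (y), z 23..37; both are centred in y on the stop. Push the plate's right face to move the stop left, its left face to bring it back.
- stop_pointer (a point): White line on the front end of the stop's bar (jig x -50, z 32 mm), over the lip; level with a dot when the stop sits in that notch. The bar, 8 mm thick in y and centred on the stop, crosses the channel from rail to lip, z 8..32 mm. Its left face, 4 mm left of the stop's middle, is what the box rests against.
- dot_small (a point): Yellow dot, 8 mm, on the lip (jig x -50, y -37 mm), in line with the notch for the light-brown box
- dot_medium (a point): Blue dot, 8 mm, on the lip (jig x -50, y -54 mm), in line with the notch for the dark-brown box
- dot_large (a point): Red dot, 8 mm, on the lip (jig x -50, y -71 mm), in line with the notch for a larger box that is not here
- kraft_box: Square light-brown gift box with orange ribbon, loose, 0.14 to 0.28 kg, slides with 1 to 2 N; solid part 66 x 66 x 34 mm, soft bow up to 54; origin in the middle of its underside, its y along the channel. Either it lies in the channel, its middle 55 to 95 mm left of the centre mark, or it waits about 280 mm right of it.
- dark_box: Long dark-brown gift box with orange ribbon, loose, 0.15 to 0.31 kg, slides with 1 to 2 N; solid part 100 mm (own x, along the channel) x 62 x 30 mm, soft bow up to 50; origin in the middle of its underside. Either it lies in the channel, its middle 55 to 95 mm left of the centre mark, or it waits about 280 mm right of it.
- seal_roll: Roll of white round seals lying flat on the counter at the right, 68 mm across, 30 high, loose; leave alone
- date_stamp: Date stamp with red handle, 26 x 40 x 59 mm, standing on a tray behind the right end of the jig, loose; leave alone
- card_block_24: Price card in an oak block, 18 x 68 x 50 mm, standing on a tray behind the jig, loose; leave alone
- chocolate_7: Single brown bonbon, 23 x 23 x 13 mm, on a tray behind the jig, loose; leave alone

How it is judged:
On the way, in this order (a step that is already met when the one before it is completed fails the run):
1. the stop has clicked into the notch for the box in the channel, and the box has not been brought to the mark yet (((y of kraft_box in the frame of jig above -0.1 m and y of dark_box in the frame of jig below -0.2 m and value of joint stop between 0.116 and 0.12 m and velocity of joint stop between -0.01 and 0.01 m/s and y of kraft_box in the frame of jig above 0.02 m) or (y of dark_box in the frame of jig above -0.1 m and y of kraft_box in the frame of jig below -0.2 m and value of joint stop between 0.099 and 0.103 m and velocity of joint stop between -0.01 and 0.01 m/s and y of dark_box in the frame of jig above 0.02 m))), for 0.3 s.
2. the box has been pushed up to the stop, its middle at the centre mark, with the stop still in its notch (((y of kraft_box in the frame of jig between -0.1 and 0.003 m and y of dark_box in the frame of jig below -0.2 m and value of joint stop between 0.116 and 0.12 m and velocity of joint stop between -0.01 and 0.01 m/s and y of kraft_box in the frame of jig above -0.003 m) or (y of dark_box in the frame of jig between -0.1 and 0.003 m and y of kraft_box in the frame of jig below -0.2 m and value of joint stop between 0.099 and 0.103 m and velocity of joint stop between -0.01 and 0.01 m/s and y of dark_box in the frame of jig above -0.003 m))), for 0.2 s.
At the end, for the whole second after the job is handed in: The stop is within 2 mm of the notch for the box in the channel (light-brown 0.118, dark-brown 0.101); that box is flat and at rest in the channel, its middle within 3 mm of the centre mark along it; the other box still lies on the right end of the board (((y of kraft_box in the frame of jig between -0.1 and 0.003 m and y of dark_box in the frame of jig below -0.2 m and value of joint stop between 0.116 and 0.12 m and velocity of joint stop between -0.01 and 0.01 m/s and y of kraft_box in the frame of jig above -0.003 m and x of kraft_box in the frame of jig between -0.016 and -0.004 m and height (world z) of each of kraft_box, dark_box below 0.01 m and angle between each of kraft_box, dark_box's own z axis and vertical below 0.05 rad and linear speed of each of kraft_box, dark_box below 0.01 m/s) or (y of dark_box in the frame of jig between -0.1 and 0.003 m and y of kraft_box in the frame of jig below -0.2 m and value of joint stop between 0.099 and 0.103 m and velocity of joint stop between -0.01 and 0.01 m/s and y of dark_box in the frame of jig above -0.003 m and x of dark_box in the frame of jig between -0.016 and -0.004 m and height (world z) of each of dark_box, kraft_box below 0.01 m and angle between each of dark_box, kraft_box's own z axis and vertical below 0.05 rad and linear speed of each of dark_box, kraft_box below 0.01 m/s))); the robot touches nothing.
It fails at once if the stop was gripped, or pushed far harder than a notch needs (over 30 N) (contact force between the fingers and stop above 30 N).
It fails at once if a box was gripped or shoved hard (over 25 N) (contact force between the fingers and kraft_box above 25 N or contact force between the fingers and dark_box above 25 N).
It fails at once if a box was lifted or tipped (height (world z) of any of kraft_box, dark_box above 0.014 m or angle between any of kraft_box, dark_box's own z axis and vertical above 0.2 rad).
It fails at once if the waiting box was disturbed (moved more than 15 mm) ((y of kraft_box in the frame of jig below -0.15 m and distance of kraft_box from where it was at the start of the episode above 0.015 m) or (y of dark_box in the frame of jig below -0.15 m and distance of dark_box from where it was at the start of the episode above 0.015 m)).
It fails at once if a thing that stands by was moved more than 15 mm (distance of any of seal_roll, date_stamp, card_block_24, chocolate_7 from where it was at the start of the episode above 0.015 m).
It also fails if it takes over 51 s, if anything falls off the work surface, if the arm or the gripper's body presses on something with over 40 N, if the wrist force passes 120 N, or if a joint passes its speed limit or range.

## Working session

There is one attempt and no reset: what is moved stays moved. The work goes in short steps, each a Python script; the robot and the scene stay as the last script left them, time stands still between calls to the robot, and variables do not carry over. Pictures are saved under pics/ and viewed, at most 10 in all, crops included, and the job is handed in when it is done.

```bash
mkdir -p pics
python3 - <<'E'
from workcell import env
import cv2
for n in("scene","top"):
    cv2.imwrite(f"pics/{n}0.png",env.get_image(n)[:,:,::-1]); c=env.calibration(n); print(n,c)
s=env.get_state();print(s["time_s"],s["orientation"],s["finger_gap"],env.pinch_z)
E
```

```text
scene {'vfov': 46.83980041241103, 'cx': 324.95060398085644, 'cy': 225.100652840322, 'k1': 0.054990730248310034, 'world_to_cam': array([[ 0.81231426, -0.58320929, -0.00352979, -0.52789642],
       [ 0.34710818,  0.47858304,  0.8065198 , -0.09156784],
       [-0.46868054, -0.65637276,  0.59119655, -1.06302077],
       [ 0.        ,  0.        ,  0.        ,  1.        ]])}
top {'vfov': 45.769587798996355, 'cx': 307.5022671617105, 'cy': 251.87051983898186, 'k1': -0.027110425399251195, 'world_to_cam': array([[ 0.01756681, -0.99983506,  0.00461191, -0.26710571],
       [ 0.98308946,  0.01811315,  0.18222796, -0.463518  ],
       [-0.18228143,  0.00133276,  0.98324549, -1.13965777],
       [ 0.        ,  0.        ,  0.        ,  1.        ]])}
0.1 [ 9.89522712e-01  1.44375681e-01 -5.27942878e-05 -6.80325083e-04] 1.001560263306398 0.1547
```

View pics/scene0.png

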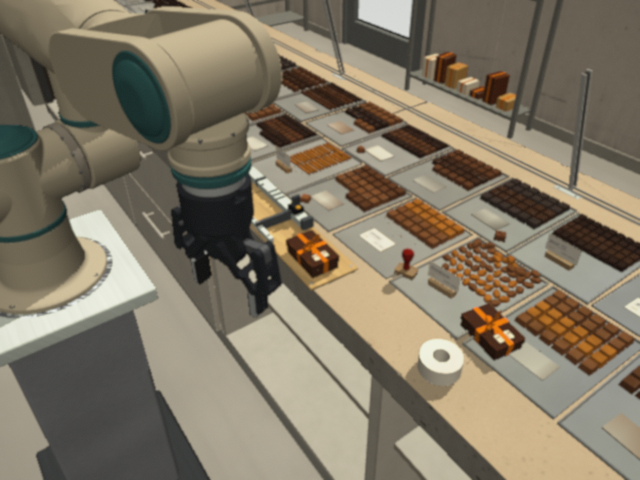

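View pics/top0.png

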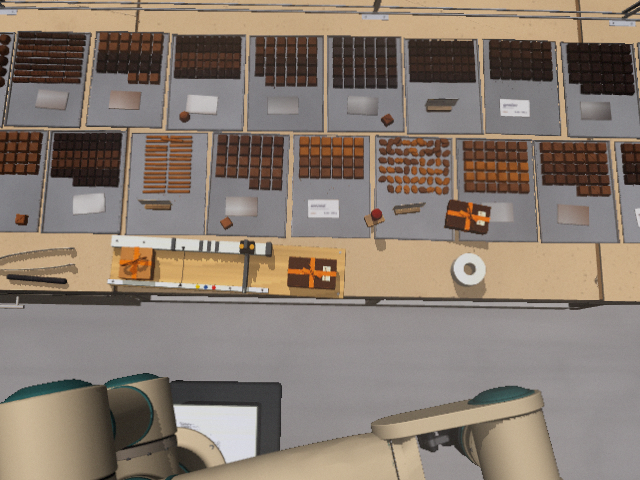

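The top view shows the light-brown box in the channel at (136,264), so the target is the yellow notch. The stop bar is at column 246 and the dark box waits at (312,273). Next I'll enlarge that area.

Run:
```python
import cv2,numpy as np
a=cv2.imread("pics/top0.png")
c1=cv2.resize(a[230:302,100:230],None,fx=6,fy=6,interpolation=cv2.INTER_CUBIC)[:, :780]
c2=cv2.resize(a[230:302,225:355],None,fx=6,fy=6,interpolation=cv2.INTER_CUBIC)
# tile narrower: 600 high total
v=np.vstack([c1,c2]); v=cv2.resize(v,(780,600)) if v.shape[0]<600 else v[:]
o=cv2.resize(np.vstack([c1,c2]),(542,600)) if 0 else None
cv2.imwrite("pics/c1.png",c1);cv2.imwrite("pics/c2.png",c2)
```

```text
(no output)
```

View pics/c1.png

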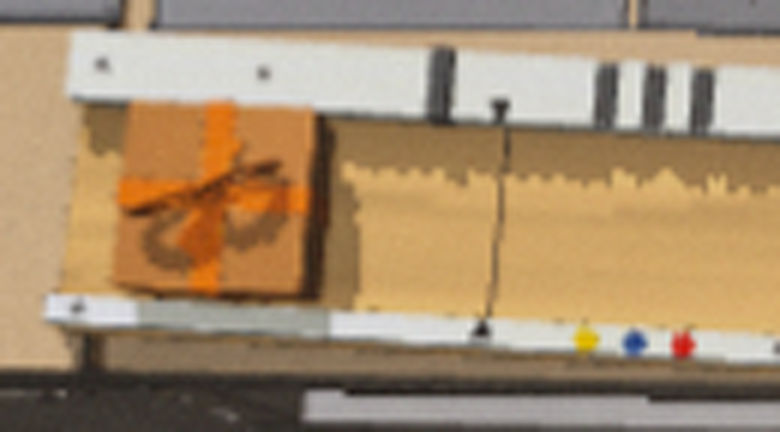

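View pics/c2.png

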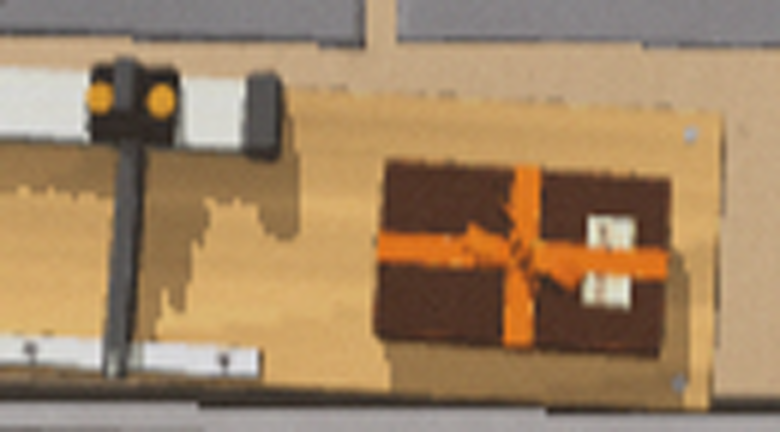

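```bash
cat > h.py <<'E'
from workcell import env
import numpy as np
from scipy.optimize import least_squares
def K(n):
    c=env.calibration(n);return c,240/np.tan(np.radians(c["vfov"]/2))
def proj(n,P):
    c,f=K(n);p=np.c_[P,np.ones(len(P))]@c["world_to_cam"].T
    s=np.c_[p[:,0],-p[:,1]]/-p[:,2:3];s=s*(1+c["k1"]*(s**2).sum(1,keepdims=True))
    return s*f+[c["cx"],c["cy"]]
def back(n,uv,z):
    return least_squares(lambda x:(proj(n,np.array([[x[0],x[1],z]]))-uv).ravel(),[.45,-.1]).x
def jw(J,P):
    P=np.atleast_2d(P)/1000;c,s=np.cos(J[2]),np.sin(J[2])
    return np.c_[J[0]+c*P[:,0]-s*P[:,1],J[1]+s*P[:,0]+c*P[:,1],P[:,2]]
def wj(J,x,y):
    c,s=np.cos(J[2]),np.sin(J[2]);dx,dy=x-J[0],y-J[1];return np.array([c*dx+s*dy,-s*dx+c*dy])*1000
E
cat > fit.py <<'E'
from h import *
A=[(72,33,49,155,22),(68,97,25,155,22),(47,293,-45,155,18),(43,318,-55,155,18),(586,340,-50,-37,18),(634,342,-50,-54,18),(683,345,-50,-71,18),(441,82,37,22,26),(606,95,37,-37,22),(652,97,37,-54,22),(702,100,37,-71,22)]
B=[(265,115,37,-181,32),(262,350,-45,-185,18),(260,377,-55,-185,18),(722,113,51,-345,6),(710,410,-57,-345,6)]
D=np.array(A+[(u+750,v,*r) for u,v,*r in B],float)
px=lambda uv:(np.atleast_2d(uv)+.5)/6-.5+[100,230]
uv=px(D[:,:2]);r=least_squares(lambda J:(proj("top",jw(J,D[:,2:]))-uv).ravel(),[.45,-.05,0],loss="soft_l1")
J=r.x;print(J);print(np.round(proj("top",jw(J,D[:,2:]))-uv,1).tolist());np.save("J.npy",J)
for nm,p,z in[("boxTL",(130,103),40),("TR",(318,110),40),("BR",(303,297),40),("BL",(115,285),40),("pointer",(750+115,375),32),("plate",(750+126,68),63),("carL",(750+90,105),37),("carR",(750+179,110),37),("dk1",(385+750,160),36),("dk2",(672+750,180),36),("dk3",(657+750,355),36),("dk4",(375+750,337),36)]:
    w=back("top",px(p),z/1000);print(nm,w.round(4),wj(J,*w).round(1))
E
python3 fit.py
```

```text
[ 0.44675943  0.00638795 -0.03883029]
[[0.2, -0.4], [-0.4, -0.0], [-0.2, 0.2], [-0.1, 0.7], [0.2, -0.1], [0.2, 0.0], [0.1, -0.0], [-0.3, 0.1], [0.2, -0.2], [0.5, -0.0], [0.2, -0.1], [-0.6, -0.6], [-0.4, -0.1], [-0.4, 0.1], [0.6, -0.1], [0.3, 0.5]]
boxTL [0.4726 0.1311] [ 20.9 125.7]
TR [0.4713 0.0652] [22.2 59.7]
BR [0.4056 0.066 ] [-43.5  58. ]
BL [0.4085 0.1314] [-43.1 123.4]
pointer [ 0.3831 -0.1281] [ -58.4 -136.8]
plate [ 0.4851 -0.1313] [  43.7 -136.1]
carL [ 0.477  -0.1163] [  35.  -121.4]
carR [ 0.4758 -0.1475] [  35.  -152.6]
dk1 [ 0.4596 -0.2197] [  21.6 -225.4]
dk2 [ 0.4543 -0.3198] [  20.2 -325.6]
dk3 [ 0.393  -0.3151] [ -41.2 -323.3]
dk4 [ 0.3975 -0.2177] [ -40.5 -225.9]
```

The jig fit agrees to under 0.6 px. The box middle is near y +92 mm and the stop near y -136.5 (value about 0.018). Next I'll close the fingers, hover right of the plate, and check the heights with the second camera.

```bash
cat >> h.py <<'E'
try: J=np.load("J.npy")
except Exception: J=None
def ori(sgn=1):
    a=sgn*np.pi/4+J[2]/2;return [np.cos(a),np.sin(a),0,0]
def tcp(x,y,z):  # jig mm of fingertip -> world tcp
    p=jw(J,[x,y,z])[0];p[2]+=.173;return p
E
python3 - <<'E'
from h import *
import cv2
env.grasp(20)
P=tcp(38,-163,120)
best=min((1,-1),key=lambda s:abs(q[5]) if (q:=env.inverse_kinematics(P,ori(s))) is not None else 9)
print(best,env.inverse_kinematics(P,ori(best)))
env.reach(P,ori(best))
s=env.get_state();print(s["time_s"],s["q"],s["tcp_pos"],P,s["contact_force"],s["finger_gap"])
im=env.get_image("scene")[:,:,::-1].copy();cv2.imwrite("pics/scene1.png",im)
pts=proj("scene",jw(J,[(49,155,22),(-45,155,18),(51,-345,6),(-57,-345,6),(38,-136.5,63),(-50,-136.5,32),(23,125,40),(23,59,40),(-43,59,40),(-43,125,40),(-10,0,6),(-50,-37,18)]))
print(pts.round(0).tolist())
x0,y0=pts.min(0).astype(int)-20;x1,y1=pts.max(0).astype(int)+20;x0=max(x0,0);y0=max(y0,0)
k=min(800/(x1-x0),600/(y1-y0));c=cv2.resize(im[y0:y1,x0:x1],None,fx=k,fy=k,interpolation=cv2.INTER_CUBIC)
for p in pts: cv2.circle(c,tuple(int(t) for t in (p-[x0,y0]+.5)*k),4,(255,255,0),1)
cv2.imwrite("pics/s1c.png",c[:600,:800])
t=env.get_image("top")[:,:,::-1];cv2.imwrite("pics/t1c.png",cv2.resize(t[200:302,150:290],None,fx=5,fy=5,interpolation=cv2.INTER_CUBIC))
E
```

```text
1 [-3.92227630e-01  5.81396333e-02  1.61990704e+00 -4.44089210e-16
  1.46354598e+00 -3.53397338e-01]
2.65 [-3.93681636e-01  5.80040062e-02  1.61940664e+00 -2.48493957e-04
  1.46358254e+00 -3.53306798e-01] [ 0.47827108 -0.15872919  0.29330937] [ 0.47840304 -0.15796436  0.293     ] [-0.31148748 -0.3521494   0.16612832] -0.0013663882232926507
[[240.0, 155.0], [205.0, 166.0], [358.0, 268.0], [311.0, 289.0], [295.0, 195.0], [259.0, 221.0], [235.0, 156.0], [247.0, 167.0], [221.0, 176.0], [210.0, 163.0], [248.0, 195.0], [238.0, 204.0]]
```

View pics/s1c.png

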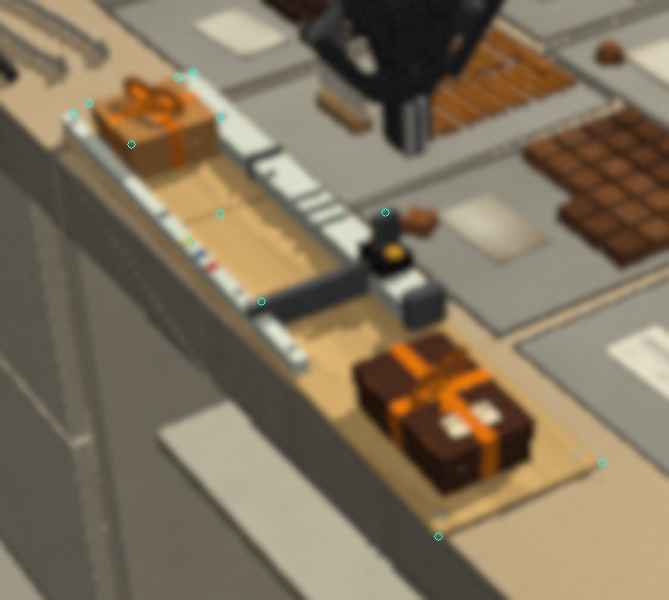

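The projected points fall on the rail, lip, board, plate, pointer and box top to within 1–2 px, so the heights hold in both views. Next I'll lower the fingers and start the push.

```bash
cat >> h.py <<'E'
def fj():
    s=env.get_state();F=np.array(s["contact_force"]);p=np.array(s["tcp_pos"])
    fy=-np.sin(J[2])*F[0]+np.cos(J[2])*F[1]
    return wj(J,p[0],p[1])[1],fy,F[2],s["time_s"]
E
python3 - <<'E'
from h import *
O=ori(1)
env.move_l(tcp(38,-163,48),O,max_speed=.1); b=fj();print("base",b)
r=env.move_l(tcp(38,-140,48),O,max_speed=.02,contact_N=0.8);print("touch",r,fj())
y=fj()[0]
# plain rail up to ~12 mm before red notch (stop y -71 => tool ~ -71-4-11)
env.move_l(tcp(38,-96,48),O,max_speed=.03);print(fj())
for yy in np.arange(-94.5,-69,1.5):
    env.move_l(tcp(38,yy,48),O,max_speed=.03);print(round(yy,1),np.round(fj(),2))
E
```

```text
base (np.float64(-163.12258116760344), np.float64(-0.38836731567300886), np.float64(0.26535441784895536), 3.6167)
touch True (np.float64(-148.7908734905264), np.float64(0.4470973492468028), np.float64(0.3452593773534003), 4.35)
(np.float64(-95.9146784027408), np.float64(0.1485670922000249), np.float64(0.2460952644947192), 6.275)
-94.5 [-94.49  -1.5    0.4    6.52]
-93.0 [-92.95  -1.51   0.89   6.78]
-91.5 [-91.39  -1.85   0.69   7.02]
-90.0 [-8.978e+01 -8.400e-01 -3.000e-02  7.280e+00]
-88.5 [-88.27   0.27  -0.38   7.52]
-87.0 [-86.88   0.64   0.18   7.78]
-85.5 [-85.41   0.41   0.66   8.02]
-84.0 [-84.24  -3.51  -0.18   8.28]
-82.5 [-83.4   -8.31  -1.37   8.52]
-81.0 [-82.18  -9.89  -0.98   8.78]
-79.5 [-79.85  -3.84  -0.55   9.02]
-78.0 [-77.72  -1.3    0.9    9.28]
-76.5 [-76.22  -1.3    1.05   9.52]
-75.0 [-74.82  -1.18   0.64   9.78]
-73.5 [-73.39  -1.1   -0.17  10.02]
-72.0 [-71.77  -0.35  -0.34  10.28]
-70.5 [-70.36   0.54   0.36  10.52]
```

The red notch was passed and the roller has just pulled the stop into the blue one. One more notch to go, so the steps get finer near tool y -55.

Run:
```python
from h import *
import cv2
O=ori(1)
for yy in list(np.arange(-69,-57.5,1.5))+list(np.arange(-57,-52.9,.7)):
    env.move_l(tcp(38,yy,48),O,max_speed=.03);f=fj();print(round(yy,1),np.round(f,2))
    if f[0]>-56 and f[1]>0.2: break
env.hold(.2);print(np.round(fj(),2))
env.move_l(tcp(38,yy-12,48),O,max_speed=.06);env.move_l(tcp(38,yy-12,150),O,max_speed=.2)
t=env.get_image("top")[:,:,::-1];cv2.imwrite("pics/t2.png",t)
cv2.imwrite("pics/t2c.png",cv2.resize(t[230:302,100:230],None,fx=6,fy=6,interpolation=cv2.INTER_CUBIC));print(fj())
```

```text
-69.0 [-68.92   0.39   0.13  10.78]
-67.5 [-6.751e+01 -5.200e-01  2.000e-02  1.102e+01]
-66.0 [-66.67  -6.56   0.39  11.28]
-64.5 [-65.79 -10.03  -1.82  11.52]
-63.0 [-63.82  -6.01  -0.42  11.78]
-61.5 [-61.63  -2.42  -0.42  12.02]
-60.0 [-59.82  -1.36  -0.07  12.28]
-58.5 [-58.3   -1.82   0.59  12.52]
-57.0 [-56.87  -1.21   0.36  12.78]
-56.3 [-56.21  -0.55  -0.2   13.02]
-55.6 [-55.46  -0.49   0.13  13.28]
-54.9 [-5.477e+01  1.200e-01 -5.000e-02  1.352e+01]
-54.2 [-54.14   0.35  -0.17  13.78]
[-54.2    0.11  -0.53  13.98]
(np.float64(-66.1000527923258), np.float64(0.13359948410741612), np.float64(-0.9586516466486775), 15.0333)
```

View pics/t2c.png

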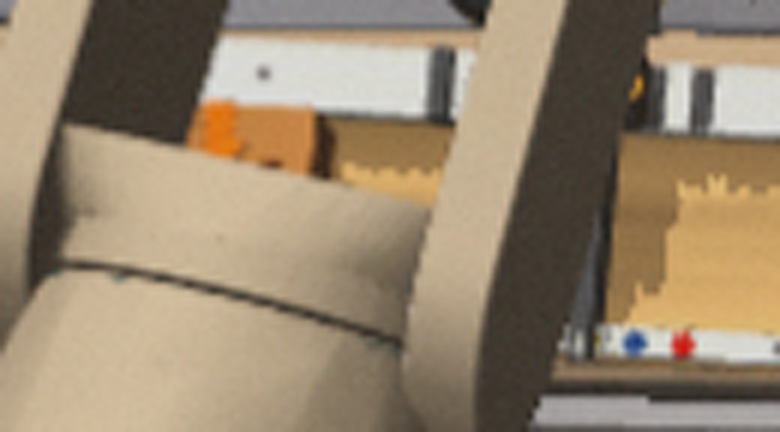

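The pointer is at (582,350), over the yellow dot, with red and blue clear to its right. The forces also show three pull-ins, 17 mm apart. Next I'll move to the left of the box and look again.

Run:
```python
from h import *
import cv2
O=ori(1)
env.move_l(tcp(-10,148,150),O,max_speed=.2);print(fj())
t=env.get_image("top")[:,:,::-1];s=env.get_image("scene")[:,:,::-1]
a=cv2.resize(t[230:302,100:230],None,fx=4.5,fy=4.5,interpolation=cv2.INTER_CUBIC)
b=cv2.resize(s[120:240,190:330],None,fx=2.3,fy=2.3,interpolation=cv2.INTER_CUBIC)
c=np.zeros((a.shape[0]+b.shape[0],a.shape[1],3),np.uint8);c[:a.shape[0]]=a;c[a.shape[0]:,:b.shape[1]]=b
cv2.imwrite("pics/m3.png",c);print(c.shape)
```

```text
(np.float64(147.44039375339915), np.float64(-0.28512073196935417), np.float64(0.7323668653483185), 16.2833)
(600, 585, 3)
```

View pics/m3.png

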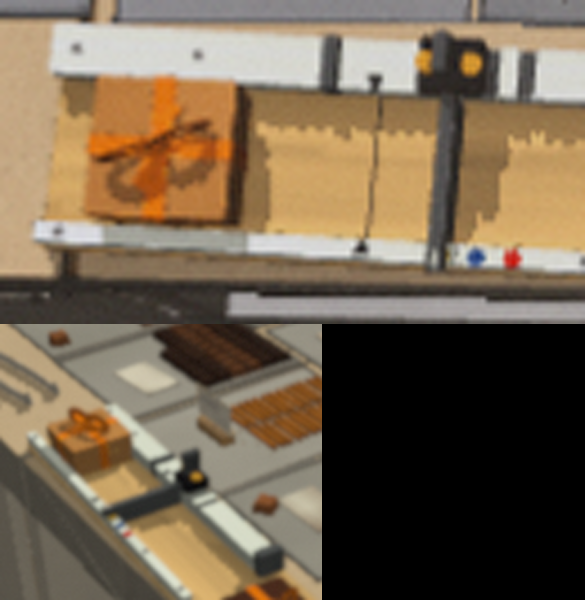

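The stop bar is level with the yellow dot, with the pointer at (436,258) and the blue and red dots uncovered. The box still lies at the left. Next I'll push it.

Run:
```python
from h import *
import cv2
print("pred pointer crop", (proj("top",jw(J,[(-50,-37,32),(38,-37,63)]))-[100,230]+.5)*4.5)
O=ori(1)
env.move_l(tcp(-10,149,150),O,max_speed=.1)
c=env.move_l(tcp(-10,149,24),O,max_speed=.1,contact_N=4);print("down",c,np.round(fj(),2))
if c: raise SystemExit
print(env.move_l(tcp(-10,128,24),O,max_speed=.02,contact_N=0.8),np.round(fj(),2))
for yy in(120,90,60,52,48): env.move_l(tcp(-10,yy,24),O,max_speed=.03);print(yy,np.round(fj(),2))
hit=env.move_l(tcp(-10,40,24),O,max_speed=.008,contact_N=2.5);print(hit,np.round(fj(),2))
env.hold(.3);print(np.round(fj(),2))
```

```text
pred pointer crop [[435.0141282  251.22204495]
 [439.94097574  51.33181245]]
down False [ 1.4909e+02 -3.2000e-01 -4.0000e-02  1.8040e+01]
True [ 1.3707e+02 -3.7000e-01 -3.0000e-02  1.8690e+01]
120 [1.1987e+02 1.1800e+00 9.0000e-02 1.9420e+01]
90 [89.91  0.25 -0.35 20.58]
60 [60.   -0.18  1.03 21.72]
52 [51.72  0.46  0.43 22.14]
48 [47.79 -0.27  0.31 22.42]
True [45.09  0.58 -0.4  22.96]
[ 4.523e+01 -1.000e-02 -5.900e-01  2.326e+01]
```

Run:
```python
from h import *
import cv2
t=env.get_image("top")[:,:,::-1]
cv2.imwrite("pics/t4.png",cv2.resize(t[230:302,125:225],None,fx=8,fy=8,interpolation=cv2.INTER_CUBIC))
for y in(0,2,4): print(y,((proj("top",jw(J,[(23,y+33,40),(23,y-33,40),(-43,y+33,40),(-43,y-33,40)]))-[125,230]+.5)*8).round(0).tolist())
```

```text
0 [[327.0, 150.0], [578.0, 164.0], [301.0, 400.0], [555.0, 415.0]]
2 [[319.0, 150.0], [570.0, 164.0], [293.0, 400.0], [547.0, 415.0]]
4 [[311.0, 149.0], [563.0, 163.0], [285.0, 400.0], [539.0, 414.0]]
```

View pics/t4.png

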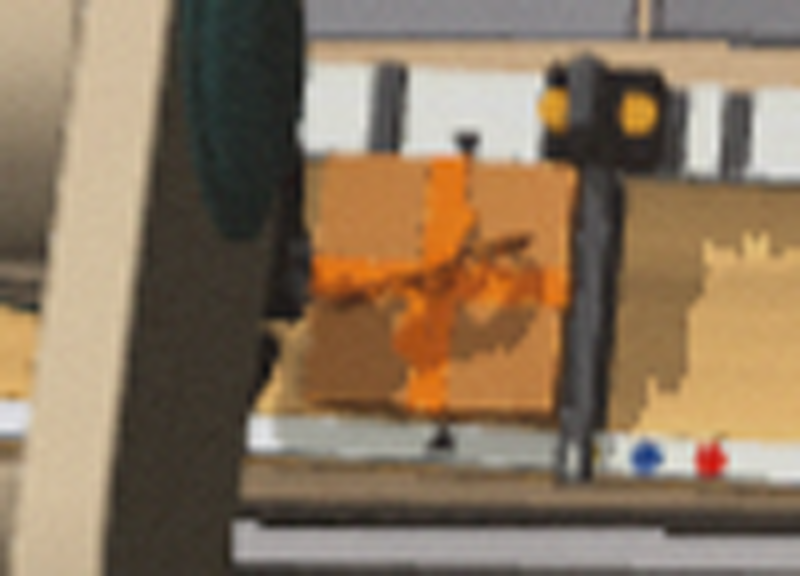

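The box's right edge runs (577,164)–(557,413), which matches the prediction for its middle at 0 mm. It appears to touch the bar, and the stop is still at yellow. I'll firm the contact gently, retreat and check.

Run:
```python
from h import *
import cv2
O=ori(1)
print(env.move_l(tcp(-10,42,24),O,max_speed=.006,contact_N=4),np.round(fj(),2))
env.hold(.3);print(np.round(fj(),2))
env.move_l(tcp(-10,70,24),O,max_speed=.06);env.move_l(tcp(-10,75,150),O,max_speed=.15);env.move_l(tcp(-10,148,180),O,max_speed=.2)
t=env.get_image("top")[:,:,::-1];cv2.imwrite("pics/t5.png",cv2.resize(t[230:302,125:225],None,fx=8,fy=8,interpolation=cv2.INTER_CUBIC))
print(((proj("top",jw(J,[(-50,-37,32)]))-[125,230]+.5)*8).round(0),fj())
```

```text
True [44.82  0.88  0.39 23.6 ]
[44.85  0.51  1.3  23.9 ]
[[573. 447.]] (np.float64(147.3228273784352), np.float64(0.5663929258891686), np.float64(-0.19906829463116368), 26.05)
```

View pics/t5.png

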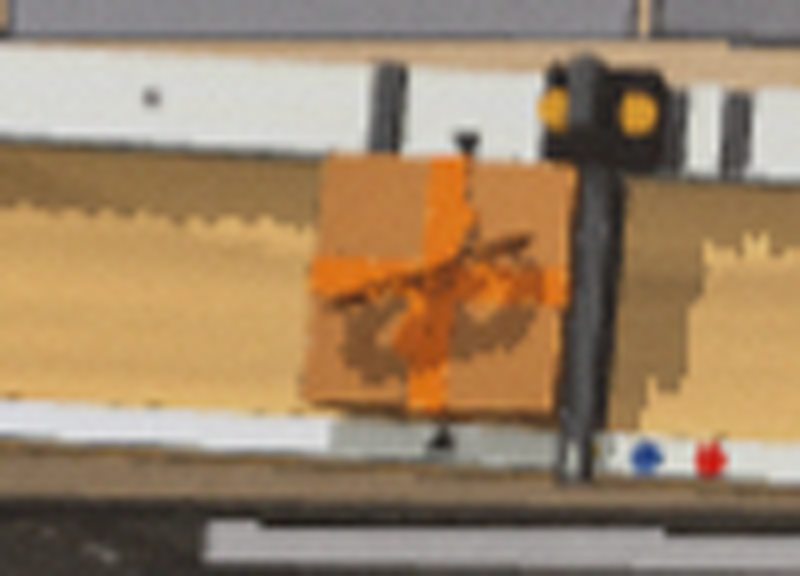

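The box corners at (328,155), (577,164), (557,413) and (303,403) match a middle at 0 mm. The box rests on the bar, the stop is at the yellow dot and the arm is clear.

```bash
python3 -c "
from workcell import env
print(env.finish_job())"
```

```text
the job is handed in; nothing more can be done
None
```

The job is handed in: the stop is clicked into the yellow notch, the light-brown box rests against it with its middle at the centre mark as measured in the top camera view, and the arm touched nothing else; no verdict came back.

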